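# Stack the fruit trays on the food dryer, close it and turn up the heat

## Task

The sliced fruit is ready for the food dryer: put the lemon tray on the dryer base first, since the juiciest fruit goes nearest the fan, then the apple tray on it and the lid on top, each turned so that its two cut corners match those of the part below and its skirt drops fully home over the rim, without rocking. Then slide the dryer's orange heat tab all the way to the right. Carry the trays level so that no fruit slides off, and leave the other things on the worktop where they are.

Things in the scene. Friction and masses are not known exactly. Their poses are not given: they have to be found in the camera images.
- dryer: Base of a food dryer, aluminium-coloured with a black rim, fixed. Origin: on the worktop under the centre of its housing; x to the dryer's back, y to its left, z up. Housing 124 mm in x, 160 in y, 60 high, the two front (-x) corners cut off at 45 degrees (26 mm legs). In front of it the control desk, 118 mm in y, from x = -62 to -140 mm, top 34 mm above the worktop.
- dryer_seat (a point): Centre of the dryer base at its shoulder, 60 mm above the worktop: where the origin of the lowest tray belongs. Axes as the dryer's. The shoulder runs round the edge; 7 mm in from the edge a rim rises 9 mm above it, leaning 18 degrees inward, over which a skirt drops with 2 mm play a side.
- heat_tab (a joint): Travel in m of the orange heat tab in its slot across the control desk: it starts near 0, the left end (+y of the dryer), and reads 0.050 at the right-hand stop (-y). It needs about 2 N and stays where it is left.
- heat_tab_top (a point): Centre of the top of the orange heat tab. The tab is an upright paddle 10 mm in the dryer's y (its direction of travel), 16 mm in x, and stands 26 mm above the desk, 58 mm in front of the housing (x = -120 mm in the dryer's frame). Axes as the dryer's.
- lemon_tray: Loose black mesh tray with six lemon slices stuck to it, 124 mm in x, 160 in y, about 0.22 kg; the two corners at its -x side are cut off at 45 degrees (26 mm legs). Origin: centre of the underside of its skirt. Wall 5 mm thick, 36 mm high, open below to 11 mm up; top of the mesh floor 14 mm up, of the slices 19 mm. It starts lying level on the worktop.
- lemon_tray_grip (a point): Centre of the top of the lemon tray's air duct, 44 mm above the tray's origin. The duct is a block in the middle of the tray, 20 mm in x, 22 mm in y, part of the tray and made to lift it by: fingers closing along y, the tips inside the tray just above the fruit. Axes as the tray's.
- lemon_tray_seat (a point): Centre of the lemon tray at its shoulder (the top of its wall), 36 mm above its origin: where the origin of the apple tray belongs. A rim as on the dryer base, 7 mm in and 9 mm high, leaning inward, enters the skirt of the part above with 2 mm play a side.
- apple_tray: Loose black mesh tray, the same in form, size and weight as the lemon tray, with six cream-coloured apple rings with red skins stuck to it. Origin, axes, duct and rim as the lemon tray's.
- apple_tray_grip (a point): Centre of the top of the apple tray's air duct, 44 mm above the tray's origin. Axes as the tray's.
- apple_tray_seat (a point): Centre of the apple tray at the height of its shoulder, 36 mm above its origin: where the origin of the lid belongs.
- dryer_lid: Loose grey lid with black vent slots and a black bar grip, about 0.2 kg, outline as the trays', cut corners at its -x side. Origin: centre of the underside of its skirt. Its top lies 25 mm above the origin; the hollow below is 20 mm deep. It starts lying level on the worktop.
- lid_grip (a point): Centre of the top of the lid's bar grip, 51 mm above the lid's origin. The grip is 52 mm in x, 16 mm in y and stands 26 mm above the lid's top, in its middle. Axes as the lid's.
- apple: Loose red apple, about 87 mm, the nearer-the-sink one of two at the back right (the other is fixed); leave it. Origin under its centre.
- lemon: Loose whole lemon, 72 x 57 x 58 mm, in front of the apples; leave it. Origin under its centre.
- spice_jar_red: Loose spice jar with red cap and a brown and red label, 45 mm in diameter, 106 mm high, at the back; leave it. Origin under its centre.
- spice_jar_green: Loose spice jar with red cap and a green and white label, 45 mm in diameter, 106 mm high, at the back; leave it. Origin under its centre.

How it is judged:
On the way, in this order (a step that is already met when the one before it is completed fails the run):
1. the lemon tray is seated on the dryer base, cut corners matched, and let go (horizontal distance between lemon_tray and dryer_seat below 0.006 m and z of lemon_tray in the frame of dryer_seat between -0.003 and 0.003 m and angle between the x axis of lemon_tray and the x axis of dryer, either way round below 0.07 rad and angle between lemon_tray's own z axis and vertical below 0.035 rad and contact force between the fingers and lemon_tray below 0.1 N), for 0.2 s.
2. the apple tray is seated on the lemon tray, cut corners matched, and let go (horizontal distance between lemon_tray and dryer_seat below 0.006 m and z of lemon_tray in the frame of dryer_seat between -0.003 and 0.003 m and angle between the x axis of lemon_tray and the x axis of dryer, either way round below 0.07 rad and angle between each of lemon_tray, apple_tray's own z axis and vertical below 0.035 rad and horizontal distance between apple_tray and lemon_tray_seat below 0.006 m and z of apple_tray in the frame of lemon_tray_seat between -0.003 and 0.003 m and angle between the x axis of apple_tray and the x axis of lemon_tray, either way round below 0.07 rad and contact force between the fingers and apple_tray below 0.1 N), for 0.2 s.
3. the lid is seated on the apple tray, cut corners matched, and let go (horizontal distance between lemon_tray and dryer_seat below 0.006 m and z of lemon_tray in the frame of dryer_seat between -0.003 and 0.003 m and angle between the x axis of lemon_tray and the x axis of dryer, either way round below 0.07 rad and angle between each of lemon_tray, apple_tray, dryer_lid's own z axis and vertical below 0.035 rad and horizontal distance between apple_tray and lemon_tray_seat below 0.006 m and z of apple_tray in the frame of lemon_tray_seat between -0.003 and 0.003 m and angle between the x axis of apple_tray and the x axis of lemon_tray, either way round below 0.07 rad and horizontal distance between dryer_lid and apple_tray_seat below 0.006 m and z of dryer_lid in the frame of apple_tray_seat between -0.003 and 0.003 m and angle between the x axis of dryer_lid and the x axis of apple_tray, either way round below 0.07 rad and contact force between the fingers and dryer_lid below 0.1 N), for 0.2 s.
4. the heat tab is slid to the right-hand end (value of joint heat_tab above 0.045 m), for 0.1 s.
At the end, for the whole second after the job is handed in: Lemon tray on the dryer base, apple tray on it, lid on top, each with its skirt home on the shoulder below (height within 3 mm, centred within 6 mm, turned within 0.07 rad with the cut corners matched, level within 0.035 rad) and at rest; the heat tab within 5 mm of its right-hand stop (horizontal distance between lemon_tray and dryer_seat below 0.006 m and z of lemon_tray in the frame of dryer_seat between -0.003 and 0.003 m and angle between the x axis of lemon_tray and the x axis of dryer, either way round below 0.07 rad and angle between each of lemon_tray, apple_tray, dryer_lid's own z axis and vertical below 0.035 rad and horizontal distance between apple_tray and lemon_tray_seat below 0.006 m and z of apple_tray in the frame of lemon_tray_seat between -0.003 and 0.003 m and angle between the x axis of apple_tray and the x axis of lemon_tray, either way round below 0.07 rad and horizontal distance between dryer_lid and apple_tray_seat below 0.006 m and z of dryer_lid in the frame of apple_tray_seat between -0.003 and 0.003 m and angle between the x axis of dryer_lid and the x axis of apple_tray, either way round below 0.07 rad and value of joint heat_tab above 0.045 m and linear speed of each of lemon_tray, apple_tray, dryer_lid below 0.02 m/s); the robot touches nothing.
It fails at once if a fruit tray is tipped by more than 0.4 rad, so that fruit slides off (angle between any of lemon_tray, apple_tray's own z axis and vertical above 0.4 rad).
It fails at once if the right-hand apple, the whole lemon or a spice jar is moved by more than 30 mm (distance of any of apple, lemon, spice_jar_red, spice_jar_green from where it was at the start of the episode above 0.03 m).
It also fails if it takes over 72 s, if anything falls off the work surface, if the arm or the gripper's body presses on something with over 40 N, if the wrist force passes 120 N, or if a joint passes its speed limit or range.

## Robot

A 6-joint arm with a two-finger parallel gripper is mounted at the origin on a cart in front of the work surface, level with it; the furniture and walls round the work are solid. World frame = base frame: x ahead of the robot, y to its left, z up, the work surface at z = 0. Lengths are in m, angles in rad, forces in N, time in s.
With the tool pointing down it reaches from about 0.225 to 0.875 m from the base axis. Payload 3.4 kg.
Tool frame: the origin (TCP) lies at the very end of the fingers, on their centre line; the grasp point (between the pads) lies 19 mm behind it (manip.pinch_z is the distance from the TCP to the grasp point, in m); z points along the fingers, y is the line along which they close (so a half turn about z gives the same grasp; the last joint's range is limited). The gripper opens to 85 mm and grips with 20 to 120 N. Pads are 22 mm wide; open, the fingers measure 114 mm over their backs; the gripper's body (76 mm by 85 mm) begins 54 mm behind the grasp point. The pads swing forward as they close: fully open they stand 13 mm farther back than shut.
Start: joints at [-1.23, 0.276, 1.505, -0, 1.361, -0.121], TCP at [0.256, -0.515, 0.231] pointing down, gripper open.
Joint ranges: [-2.89, 2.89], [-0.75, 2.08], [0.22, 2.7], [-1.18, 4.32], [0.11, 2.71], [-2.7, 2.7]. Speed limits (rad/s): [2.57, 2.57, 3.14, 3.14, 3.14, 3.14].

## Interface

Orientations are given as a unit quaternion [w, x, y, z].
In Python, from rig import manip gives the robot as it stands. The module is installed in compiled form; this text tells all that it offers.
- The arm moves only by the shell command python3 -m jog 'ROWS' [FORCE]. ROWS is JSON, a list of rows, each an object of numbers: "dx", "dy", "dz": the shift along the tool's x, y, z each as a share of 25 cm, from -1 to 1; "ax", "ay", "az": the turn, a rotation vector about the tool's x, y, z each as a share of 90 degrees, from -1 to 1; "grip": the opening, from -1 (shut) to 1 (fully open), so that 0 is half open. A call has 1 to 5 rows; each row is the pose to reach, as a shift and turn from the pose commanded when the call began, along the tool's axes at that moment; what a row does not reach only later rows make up. A row lasts 1/12 s, in which the tool goes at most 41.7 mm and 7.16 degrees, less where a joint would pass 70% of its speed; a pose out of reach is approached as far as the arm can. A call with a number of a shift or a turn outside -1 to 1 is refused whole. A call with a gripper value outside its range is refused whole. The fingers move at their own pace and stop on an object; FORCE is the grip in N (left out, the last holds). Time passes only in rows, so rows that repeat a pose let the fingers close. It gives the time, the measured TCP pose, the force, the opening and the grip force at its end, in the units of the state.
- manip.get_state(): the state, without advancing time (a new reading comes with each control period).
- manip.get_image(name): name is "side" or "top"; returns a dict with "img" (384x512x3 uint8, red, green, blue), "mtx" (3x3 intrinsics, pixels), "world_to_cam" (4x4, takes a point from world to camera coordinates). Camera axes: x right, y down, z forward; pixel columns grow to the right and rows downward; lengths in m; the calibration is good to about 2 mm. A picture is of the moment at which its call begins. There is no depth.
- manip.sign_off(): hands the job in; it is judged then, once.
The state is a dict: "clock": time; "qpos": joint angles; "qd": joint speeds; "effort": joint torques, N m; "position": TCP position; "ee_rot": TCP orientation; "contact_force": force on the tool from outside, world axes, zero at the start; "moment": the same for the moment, N m; "width": finger opening in m; "gripper_force": force on a finger pad.
Only numpy, scipy, OpenCV 4.12 (cv2) and the standard library are available. Lean on these libraries where they do the work, as an engineer would, in place of code of your own. Each camera call takes 0.05 s, during which the arm holds its last target. There are 200 camera calls.

## Working session

There is one attempt and no reset: what is moved stays moved. The work goes in short steps, Python scripts to look and compute and a shell command to move; the robot and the scene stay as the last step left them, time stands still between calls to the robot, and variables do not carry over. Pictures are saved under pics/ and viewed, at most 10 in all, crops included, and the job is handed in when it is done.

```bash
mkdir -p pics; python3 - <<'E'
from rig import manip
import cv2,numpy as np
print(manip.get_state()); print(manip.pinch_z)
for n in("top","side"):
    d=manip.get_image(n); cv2.imwrite(f"pics/{n}0.png",d["img"][:,:,::-1]); np.savez(f"{n}0.npz",**d); print(d["mtx"].round(1).tolist(),d["world_to_cam"].round(3).tolist())
E
```

```text
{'clock': 0.0, 'qpos': array([-1.23002609e+00,  2.76585861e-01,  1.50612299e+00,  2.60903328e-06,
        1.36070449e+00, -1.20967106e-01]), 'qd': array([ 0.00072884, -0.00021727, -0.0001293 , -0.00311997,  0.00232216,
        0.00086417]), 'effort': array([ 1.09596576e-04, -4.16766286e+01, -2.45803875e+01, -3.38239397e-04,
        1.06545768e-02, -2.75319582e-05]), 'position': array([ 0.25600079, -0.51428015,  0.23044896]), 'ee_rot': array([-9.04989692e-04,  9.73467650e-01,  2.28822871e-01, -9.85788367e-05]), 'contact_force': array([0.5003144 , 0.61774522, 0.03397909]), 'moment': array([ 0.01849026, -0.05466928,  0.03447766]), 'gripper_force': 0.0, 'width': 0.08509853820539036}
0.0187
[[363.9, 0.0, 257.1], [0.0, 363.9, 190.0], [0.0, 0.0, 1.0]] [[-0.011, -1.0, -0.013, -0.084], [-0.987, 0.013, -0.162, 0.619], [0.162, 0.011, -0.987, 0.823], [0.0, 0.0, 0.0, 1.0]]
[[451.2, 0.0, 262.0], [0.0, 451.2, 195.3], [0.0, 0.0, 1.0]] [[0.999, -0.052, 0.003, -0.607], [-0.03, -0.627, -0.779, -0.006], [0.043, 0.778, -0.627, 1.294], [0.0, 0.0, 0.0, 1.0]]
```

View pics/top0.png

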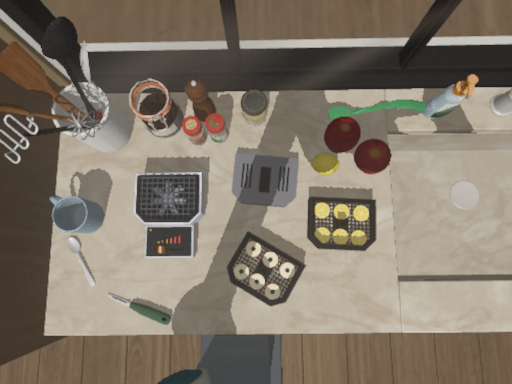

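View pics/side0.png

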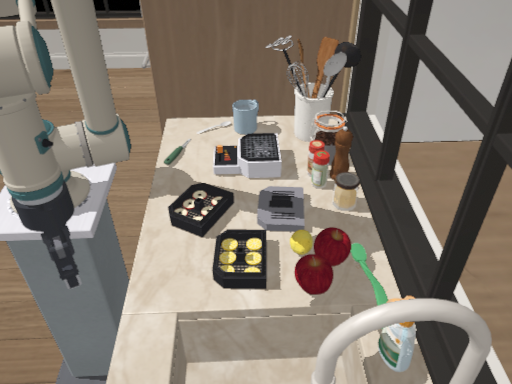

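The top view shows the dryer (168,200), its desk (170,242), the apple tray (266,268), the lid (265,180) and the lemon tray (341,223). I'll enlarge it to pick outlines.

```bash
python3 - <<'E'
import cv2
i=cv2.imread("pics/top0.png")[145:310,125:385]
i=cv2.convertScaleAbs(i,alpha=1.4,beta=25)
i=cv2.resize(i,None,fx=3,fy=3,interpolation=cv2.INTER_CUBIC); cv2.imwrite("pics/crop0.png",i)
E
```

```text
(no output)
```

View pics/crop0.png

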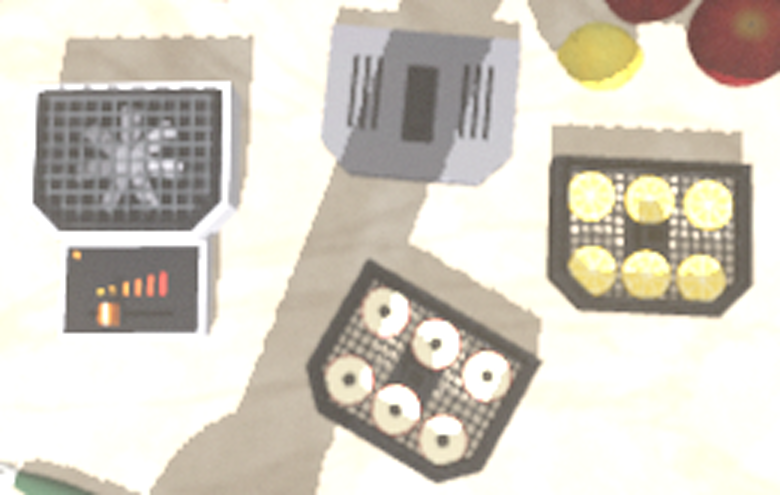

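```bash
cat > fit.py <<'E'
import numpy as np,cv2
from scipy.optimize import minimize
def outline(inset,z):
    a,b=.062-inset,.080-inset; l=.026-inset*(2-2**.5)
    return np.array([[a,b,z],[a,-b,z],[-a+l,-b,z],[-a,-b+l,z],[-a,b-l,z],[-a+l,b,z]])
TRAY=np.vstack([outline(0,0),outline(0,.036),outline(.007,.036),outline(.0099,.045)])
LID=np.vstack([outline(0,0),outline(0,.025)])
RIM=np.vstack([outline(.007,.060),outline(.0099,.069)])
def proj(d,P):
    c=P@d["world_to_cam"][:3,:3].T+d["world_to_cam"][:3,3]; u=c@d["mtx"].T; return u[:,:2]/u[:,2:]
def place(M,p,z=0):
    c,s=np.cos(p[2]),np.sin(p[2]); return M@np.array([[c,-s,0],[s,c,0],[0,0,1]]).T+[p[0],p[1],z]
def contour(d,M,p,z,n=300):
    h=cv2.convexHull(proj(d,place(M,p,z)).astype(np.float32))[:,0]; h=np.vstack([h,h[:1]])
    s=np.r_[0,np.cumsum(np.linalg.norm(np.diff(h,axis=0),axis=1))]; t=np.linspace(0,s[-1],n)
    return np.c_[np.interp(t,s,h[:,0]),np.interp(t,s,h[:,1])]
def grad(img,sig):
    g=cv2.GaussianBlur(img.astype(np.float32),(0,0),sig)
    gx=cv2.Sobel(g,cv2.CV_32F,1,0);gy=cv2.Sobel(g,cv2.CV_32F,0,1)
    return np.minimum(np.sqrt(gx**2+gy**2).max(2)*sig,250)
def fit(ds,M,p0,z=0,sigs=(3,1.5,.8)):
    p=np.array(p0,float)
    for s in sigs:
        G=[grad(d["img"],s) for d in ds]
        def f(q):
            v=0
            for d,g in zip(ds,G):
                c=contour(d,M,q,z).astype(np.float32); v-=cv2.remap(g,c[None,:,0].copy(),c[None,:,1].copy(),cv2.INTER_LINEAR).mean()
            return v
        st=.004*s/3+.001
        r=minimize(f,p,method="Nelder-Mead",options=dict(initial_simplex=p+np.vstack([np.zeros(3),np.diag([st,st,st*12])]),xatol=1e-5,fatol=1e-3)); p=r.x
    return p,r.fun
def unproj(d,u,z):
    R,t=d["world_to_cam"][:3,:3],d["world_to_cam"][:3,3]; C=-R.T@t
    r=R.T@np.linalg.inv(d["mtx"])@np.array([u[0],u[1],1]); return C+r*(z-C[2])/r[2]
E
cat > run0.py <<'E'
from fit import *
T=dict(np.load("top0.npz"));S=dict(np.load("side0.npz"))
c=lambda x,y:(x/3+125,y/3+145)
for n,M,u,z,yaw in(("dryer",RIM,c(128,160),.065,0),("lemon",TRAY,c(650,236),.036,-.04),("apple",TRAY,c(425,370),.036,-.58),("lid",LID,c(422,104),.025,-.08)):
    p=unproj(T,u,z); p0=[p[0],p[1],yaw]; print(n,np.round(p0,3))
    for l,ds in(("both",[T,S]),("top",[T]),("side",[S])):
        q,f=fit(ds,M,p0); print("  ",l,q.round(4),round(f,1))
        if l=="both":
            for nm,d in(("top",T),("side",S)):
                cv2.polylines(d.setdefault("o",cv2.resize(d["img"],None,fx=3,fy=3,interpolation=2)),[((contour(d,M,q,0)+.5)*3-.5).round().astype(np.int32)],True,(0,255,0),1)
print("tab top",unproj(T,c(108,315),.060))
cv2.imwrite("pics/ov.png",np.vstack([T["o"][430:930,380:1160,::-1],])); cv2.imwrite("pics/ovs.png",S["o"][350:900,440:1060,::-1])
E
python3 run0.py
```

```text
dryer [0.598 0.12  0.   ]
   both [0.6017 0.1218 0.0054] -437.5
   top [ 0.6006  0.122  -0.0124] -225.1
   side [ 0.6047  0.1212 -0.0008] -238.5
lemon [ 0.536 -0.293 -0.04 ]
   both [ 0.5389 -0.2942 -0.0458] -429.0
   top [ 0.5373 -0.2941 -0.0548] -211.5
   side [ 0.54   -0.2945 -0.0592] -237.9
apple [ 0.433 -0.111 -0.58 ]
   both [ 0.4297 -0.1031 -0.5376] -407.9
   top [ 0.4286 -0.1032 -0.5361] -180.5
   side [ 0.431  -0.1026 -0.5372] -236.5
lid [ 0.648 -0.112 -0.08 ]
   both [ 0.6504 -0.1095 -0.104 ] -241.1
   top [ 0.6488 -0.1096 -0.1046] -105.1
   side [ 0.6526 -0.109  -0.1008] -149.1
tab top [0.47851319 0.13283357 0.06      ]
```

View pics/ov.png

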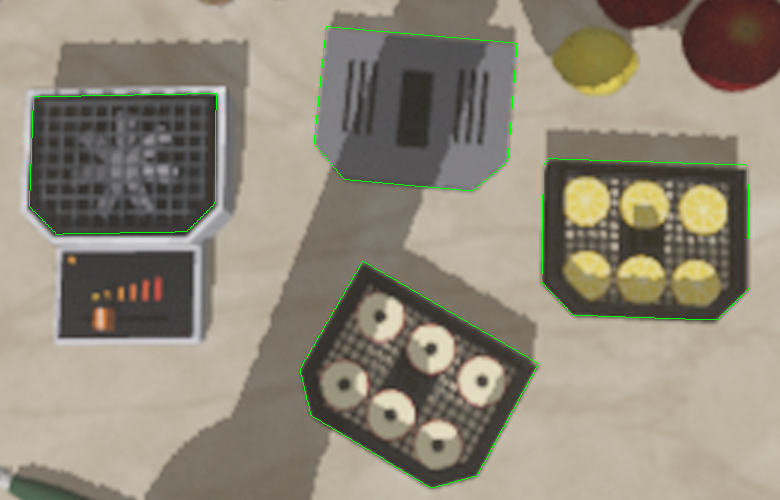

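View pics/ovs.png

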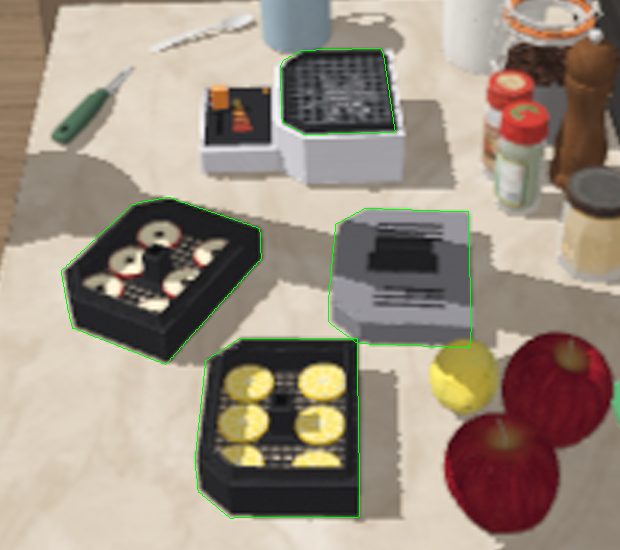

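The overlays fit every outline. The dryer is at about (0.602, 0.1215), the lemon tray at (0.539, -0.294, yaw -0.05), the apple tray at (0.430, -0.103, yaw -0.537), and the lid at (0.651, -0.109, yaw -0.103). Next I move towards the lemon tray.

```bash
cat > go.py <<'E'
# prints shares (tool axes) from the present pose to target x y z yaw
import sys,numpy as np
from rig import manip
from scipy.spatial.transform import Rotation as R
s=manip.get_state(); w,x,y,z=s["ee_rot"]; r=R.from_quat([x,y,z,w]); a=[float(v) for v in sys.argv[1:]]
t=R.from_euler("z",a[3])*R.from_euler("x",np.pi)
print("t",round(s["clock"],2),"pos",s["position"].round(4),"yaw",round(np.arctan2(*r.as_matrix()[1::-1,0]),4),"w",round(s["width"],4),"F",s["contact_force"].round(1))
print("d",(r.inv().apply(np.array(a[:3])-s["position"])/.25).round(4),"a",((r.inv()*t).as_rotvec()/(np.pi/2)).round(4))
E
python3 -m jog '[{"dx":0.16,"az":0.07},{"dx":0.32,"az":0.14},{"dx":0.48,"az":0.21},{"dx":0.64,"az":0.28},{"dx":0.8,"az":0.326}]' 60; python3 go.py .539 -.2943 .12 -.05
```

```text
t 0.1 pos [ 0.256  -0.5143  0.2305] yaw 0.4618 w 0.0855 F [-0.8  0.1 -0.5]
d [ 1.4053 -0.2827  0.4428] a [-1.100e-03  1.000e-04  3.258e-01]schema error: expected keys dx, dy, dz, ax, ay, az, grip
```

```bash
python3 -m jog '[{"dx":0.16,"dy":0,"dz":0,"ax":0,"ay":0,"az":0.07,"grip":1},{"dx":0.32,"dy":0,"dz":0,"ax":0,"ay":0,"az":0.14,"grip":1},{"dx":0.48,"dy":0,"dz":0,"ax":0,"ay":0,"az":0.21,"grip":1},{"dx":0.64,"dy":0,"dz":0,"ax":0,"ay":0,"az":0.28,"grip":1},{"dx":0.8,"dy":0,"dz":0,"ax":0,"ay":0,"az":0.326,"grip":1}]' 60; python3 go.py .539 -.2943 .12 -.05
```

```text
clock: 0.52
position: [0.4364, -0.4245, 0.2309]
ee_rot: [-0.0, 1.0, -0.028, -0.0]
contact_force: [-0.1, -0.5, -0.0]
width: 0.0858
gripper_force: 0.0
t 0.52 pos [ 0.4364 -0.4245  0.2309] yaw -0.0556 w 0.0858 F [-0.1 -0.5 -0. ]
d [ 0.3809 -0.5426  0.4437] a [-0.0003  0.0004 -0.0036]
```

```bash
python3 -m jog '[{"dx":0.076,"dy":-0.109,"dz":0.089,"ax":0,"ay":0,"az":0,"grip":1},{"dx":0.152,"dy":-0.217,"dz":0.178,"ax":0,"ay":0,"az":0,"grip":1},{"dx":0.229,"dy":-0.326,"dz":0.266,"ax":0,"ay":0,"az":0,"grip":1},{"dx":0.305,"dy":-0.434,"dz":0.355,"ax":0,"ay":0,"az":-0.004,"grip":1},{"dx":0.381,"dy":-0.543,"dz":0.444,"ax":0,"ay":0,"az":-0.004,"grip":1}]' >/dev/null; python3 go.py .539 -.2943 .0215 -.05
python3 - <<'E'
from rig import manip
import cv2
a=cv2.resize(manip.get_image("top")["img"][150:270,280:400],None,fx=3.3,fy=3.3);b=cv2.resize(manip.get_image("side")["img"][180:300,180:300],None,fx=3.3,fy=3.3)
cv2.imwrite("pics/g1.png",cv2.hconcat([a,b])[:,:,::-1])
E
```

```text
t 0.93 pos [ 0.5378 -0.2933  0.119 ] yaw -0.0438 w 0.0854 F [ 1.4 -0.5 -0.1]
d [0.0053 0.0038 0.39  ] a [-0.0001  0.0003  0.0039]
```

View pics/g1.png

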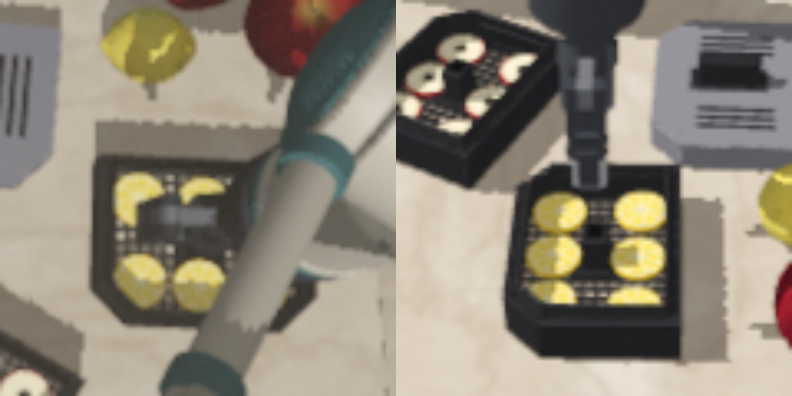

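The gripper hangs over the tray with its fingers in line with the duct. The arm stays clear of the apples, so I descend and grip.

```bash
python3 -m jog '[{"dx":0.005,"dy":0.004,"dz":0.13,"ax":0,"ay":0,"az":0.004,"grip":1},{"dx":0.005,"dy":0.004,"dz":0.25,"ax":0,"ay":0,"az":0.004,"grip":1},{"dx":0.005,"dy":0.004,"dz":0.34,"ax":0,"ay":0,"az":0.004,"grip":1},{"dx":0.005,"dy":0.004,"dz":0.39,"ax":0,"ay":0,"az":0.004,"grip":1},{"dx":0.005,"dy":0.004,"dz":0.39,"ax":0,"ay":0,"az":0.004,"grip":0}]' 60 >/dev/null
python3 -m jog '[{"dx":0,"dy":0,"dz":0,"ax":0,"ay":0,"az":0,"grip":-1},{"dx":0,"dy":0,"dz":0,"ax":0,"ay":0,"az":0,"grip":-1},{"dx":0,"dy":0,"dz":0,"ax":0,"ay":0,"az":0,"grip":-1},{"dx":0,"dy":0,"dz":0,"ax":0,"ay":0,"az":0,"grip":-1},{"dx":0,"dy":0,"dz":0,"ax":0,"ay":0,"az":0,"grip":-1}]'
python3 go.py .539 -.2943 .0215 -.05
```

```text
clock: 1.87
position: [0.5393, -0.2966, 0.0245]
ee_rot: [0.001, 1.0, -0.025, 0.001]
contact_force: [0.5, -0.7, 7.7]
width: 0.0205
gripper_force: 60.6
t 1.87 pos [ 0.5393 -0.2966  0.0245] yaw -0.0504 w 0.0205 F [ 0.5 -0.7  7.7]
d [-0.0017 -0.0092  0.0118] a [ 0.001  -0.0017 -0.0003]
```

```bash
python3 -m jog '[{"dx":0,"dy":0,"dz":-0.04,"ax":0,"ay":0,"az":0,"grip":-1},{"dx":0,"dy":0,"dz":-0.13,"ax":0,"ay":0,"az":0,"grip":-1},{"dx":0,"dy":0,"dz":-0.25,"ax":0,"ay":0,"az":0,"grip":-1},{"dx":0,"dy":0,"dz":-0.37,"ax":0,"ay":0,"az":0,"grip":-1},{"dx":0,"dy":0,"dz":-0.45,"ax":0,"ay":0,"az":0,"grip":-1}]' 80
python3 go.py .602 .1215 .134 -.005
```

```text
clock: 2.28
position: [0.539, -0.2964, 0.1387]
ee_rot: [0.001, 1.0, -0.025, 0.001]
contact_force: [0.2, -0.8, -2.4]
width: 0.0202
gripper_force: 78.7
t 2.28 pos [ 0.539  -0.2964  0.1387] yaw -0.0501 w 0.0202 F [ 0.2 -0.8 -2.4]
d [ 0.1678 -1.6821  0.016 ] a [ 0.0013 -0.0017 -0.0287]
```

```bash
python3 -m jog '[{"dx":0.01,"dy":-0.05,"dz":0,"ax":0,"ay":0,"az":0,"grip":-1},{"dx":0.02,"dy":-0.14,"dz":0,"ax":0,"ay":0,"az":0,"grip":-1},{"dx":0.03,"dy":-0.26,"dz":0,"ax":0,"ay":0,"az":0,"grip":-1},{"dx":0.045,"dy":-0.4,"dz":0,"ax":0,"ay":0,"az":0,"grip":-1},{"dx":0.06,"dy":-0.54,"dz":0,"ax":0,"ay":0,"az":0,"grip":-1}]' >/dev/null
python3 -m jog '[{"dx":0.01,"dy":-0.14,"dz":0,"ax":0,"ay":0,"az":0,"grip":-1},{"dx":0.02,"dy":-0.28,"dz":0,"ax":0,"ay":0,"az":0,"grip":-1},{"dx":0.035,"dy":-0.42,"dz":0,"ax":0,"ay":0,"az":0,"grip":-1},{"dx":0.05,"dy":-0.54,"dz":0,"ax":0,"ay":0,"az":0,"grip":-1},{"dx":0.06,"dy":-0.65,"dz":0,"ax":0,"ay":0,"az":-0.029,"grip":-1}]' >/dev/null
python3 go.py .602 .1215 .134 -.005
```

```text
t 3.12 pos [0.5822 0.0027 0.1343] yaw -0.0029 w 0.0199 F [ 0.9 -0.8 -2.2]
d [ 0.078  -0.4754  0.0016] a [-0.0006  0.0014  0.0013]
```

```bash
python3 -m jog '[{"dx":0.02,"dy":-0.12,"dz":0,"ax":0,"ay":0,"az":0.001,"grip":-1},{"dx":0.04,"dy":-0.24,"dz":0,"ax":0,"ay":0,"az":0.001,"grip":-1},{"dx":0.06,"dy":-0.36,"dz":0,"ax":0,"ay":0,"az":0.001,"grip":-1},{"dx":0.07,"dy":-0.44,"dz":0,"ax":0,"ay":0,"az":0.001,"grip":-1},{"dx":0.078,"dy":-0.475,"dz":0,"ax":0,"ay":0,"az":0.001,"grip":-1}]' >/dev/null
python3 -m jog '[{"dx":0,"dy":0,"dz":0,"ax":0,"ay":0,"az":0,"grip":-1},{"dx":0,"dy":0,"dz":0,"ax":0,"ay":0,"az":0,"grip":-1}]' >/dev/null
python3 go.py .602 .1215 .134 -.005
cat > held.py <<'E'
import sys
from rig import manip
from fit import *
a=sys.argv; M=dict(tray=TRAY,lid=LID)[a[1]]; off=float(a[2])
s=manip.get_state(); p=s["position"]; D={n:manip.get_image(n) for n in("top","side")}
p0=[p[0],p[1],float(a[3])]; z=p[2]-off; out=[]
for l,ds in(("both",list(D.values())),("top",[D["top"]]),("side",[D["side"]])):
    q,f=fit(ds,M,p0,z); print(l,q.round(4),"off TCP",((q[:2]-p[:2])*1e3).round(1),round(f))
    if l=="both":
        for d in D.values():
            o=cv2.resize(d["img"],None,fx=3,fy=3,interpolation=2); c=((contour(d,M,q,z)+.5)*3-.5).round().astype(np.int32); cv2.polylines(o,[c],True,(0,255,0),1)
            m=c.mean(0).astype(int); m=np.clip(m,[195,195],[1340,950]); out.append(o[m[1]-195:m[1]+195,m[0]-195:m[0]+195])
h=cv2.hconcat(out); cv2.imwrite(f"pics/{a[4]}.png",h[:,:,::-1])
E
python3 held.py tray .0235 -.005 h1
```

```text
t 3.7 pos [0.6026 0.1181 0.1346] yaw -0.0051 w 0.0203 F [-0.7 -0.1 -2. ]
d [-0.0023 -0.0137  0.0024] a [ 0.0008  0.0011 -0.0001]
both [ 0.6014  0.1174 -0.0034] off TCP [-1.1 -0.6] -321
top [0.6007 0.1176 0.003 ] off TCP [-1.9 -0.4] -154
side [6.032e-01 1.152e-01 1.000e-04] off TCP [ 0.7 -2.8] -180
```

View pics/h1.png

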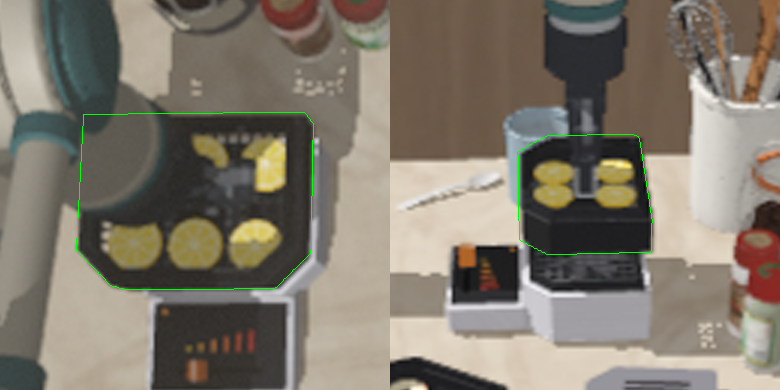

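The held tray is level and about 4.5 mm right of the dryer centre. I shift it, lower it to the rim, then settle it.

```bash
python3 -m jog '[{"dx":0.002,"dy":-0.018,"dz":0.04,"ax":0,"ay":0,"az":0,"grip":-1},{"dx":0.002,"dy":-0.018,"dz":0.1,"ax":0,"ay":0,"az":0,"grip":-1},{"dx":0.002,"dy":-0.018,"dz":0.14,"ax":0,"ay":0,"az":0,"grip":-1},{"dx":0.002,"dy":-0.018,"dz":0.155,"ax":0,"ay":0,"az":0,"grip":-1},{"dx":0.002,"dy":-0.018,"dz":0.155,"ax":0,"ay":0,"az":0,"grip":-1}]'; python3 go.py .603 .1227 .083 -.005
python3 -m jog '[{"dx":0,"dy":0,"dz":0.015,"ax":0,"ay":0,"az":0,"grip":-1},{"dx":0,"dy":0,"dz":0.03,"ax":0,"ay":0,"az":0,"grip":-1},{"dx":0,"dy":0,"dz":0.04,"ax":0,"ay":0,"az":0,"grip":-1},{"dx":0,"dy":0,"dz":0.048,"ax":0,"ay":0,"az":0,"grip":-1},{"dx":0,"dy":0,"dz":0.048,"ax":0,"ay":0,"az":0,"grip":-1}]'; python3 go.py .603 .1227 .083 -.005
```

```text
clock: 4.22
position: [0.6028, 0.1221, 0.0948]
ee_rot: [0.0, 1.0, -0.004, -0.002]
contact_force: [-0.7, 0.1, -2.1]
width: 0.0203
gripper_force: 78.7
t 4.22 pos [0.6028 0.1221 0.0948] yaw -0.0072 w 0.0203 F [-0.7  0.1 -2.1]
d [ 0.0011 -0.0025  0.0472] a [ 0.0003  0.0022 -0.0014]
clock: 4.63
position: [0.6041, 0.1228, 0.0847]
ee_rot: [0.0, 1.0, -0.003, 0.0]
contact_force: [-0.6, 0.6, -2.4]
width: 0.0201
gripper_force: 78.7
t 4.63 pos [0.6041 0.1228 0.0847] yaw -0.0063 w 0.0201 F [-0.6  0.6 -2.4]
d [-0.0043  0.0004  0.0067] a [ 0.0001 -0.0003 -0.0008]
```

```bash
python3 -m jog '[{"dx":0,"dy":0,"dz":0.005,"ax":0,"ay":0,"az":0,"grip":-1},{"dx":0,"dy":0,"dz":0.01,"ax":0,"ay":0,"az":0,"grip":-1},{"dx":0,"dy":0,"dz":0.01,"ax":0,"ay":0,"az":0,"grip":-1}]'; python3 -m jog '[{"dx":0,"dy":0,"dz":0.005,"ax":0,"ay":0,"az":0,"grip":-1},{"dx":0,"dy":0,"dz":0.01,"ax":0,"ay":0,"az":0,"grip":-1},{"dx":0,"dy":0,"dz":0.01,"ax":0,"ay":0,"az":0,"grip":-1}]'
```

```text
clock: 4.88
position: [0.6042, 0.1229, 0.0845]
ee_rot: [0.0, 1.0, -0.003, 0.001]
contact_force: [-3.5, -0.2, 9.5]
width: 0.0203
gripper_force: 80.4
clock: 5.13
position: [0.6043, 0.1229, 0.0845]
ee_rot: [0.0, 1.0, -0.003, 0.002]
contact_force: [-7.2, -1.9, 22.0]
width: 0.0198
gripper_force: 82.1
```

Firm stop at TCP z 0.0845, which is exactly the grasp offset of 0.0245 plus the 0.060 shoulder, so the tray is home. I release it and lift.

```bash
python3 -m jog '[{"dx":0,"dy":0,"dz":-0.016,"ax":0,"ay":0,"az":0,"grip":-1},{"dx":0,"dy":0,"dz":-0.016,"ax":0,"ay":0,"az":0,"grip":0},{"dx":0,"dy":0,"dz":-0.016,"ax":0,"ay":0,"az":0,"grip":0.5},{"dx":0,"dy":0,"dz":-0.016,"ax":0,"ay":0,"az":0,"grip":0.5},{"dx":0,"dy":0,"dz":-0.016,"ax":0,"ay":0,"az":0,"grip":0.5}]'
python3 -m jog '[{"dx":0,"dy":0,"dz":-0.06,"ax":0,"ay":0,"az":0,"grip":0.5},{"dx":0,"dy":0,"dz":-0.2,"ax":0,"ay":0,"az":0,"grip":1},{"dx":0,"dy":0,"dz":-0.34,"ax":0,"ay":0,"az":0,"grip":1},{"dx":0,"dy":0,"dz":-0.46,"ax":0,"ay":0,"az":0,"grip":1}]'
python3 go.py .4297 -.1045 .16 -.537
```

```text
clock: 5.55
position: [0.6038, 0.1228, 0.083]
ee_rot: [0.0, 1.0, -0.003, -0.0]
contact_force: [0.4, -0.2, 0.3]
width: 0.0637
gripper_force: 0.0
clock: 5.88
position: [0.6041, 0.1228, 0.1997]
ee_rot: [0.0, 1.0, -0.003, -0.0]
contact_force: [-0.3, 0.6, 0.6]
width: 0.0856
gripper_force: 0.0
t 5.88 pos [0.6041 0.1228 0.1997] yaw -0.0063 w 0.0856 F [-0.3  0.6  0.6]
d [-0.6916  0.9137  0.159 ] a [1.000e-04 1.000e-04 3.379e-01]
```

```bash
python3 -m jog '[{"dx":-0.09,"dy":0.12,"dz":0,"ax":0,"ay":0,"az":0.075,"grip":1},{"dx":-0.18,"dy":0.24,"dz":0,"ax":0,"ay":0,"az":0.15,"grip":1},{"dx":-0.27,"dy":0.36,"dz":0,"ax":0,"ay":0,"az":0.225,"grip":1},{"dx":-0.36,"dy":0.48,"dz":0,"ax":0,"ay":0,"az":0.3,"grip":1},{"dx":-0.45,"dy":0.6,"dz":0,"ax":0,"ay":0,"az":0.338,"grip":1}]' >/dev/null
python3 go.py .4297 -.104 .09 -.537
```

```text
t 6.3 pos [ 0.4892 -0.0274  0.1981] yaw -0.5412 w 0.0852 F [ 1.2 -0.8  0.7]
d [-0.0462  0.3849  0.4327] a [ 0.0003  0.0002 -0.0027]
```

```bash
python3 - <<'E'
from rig import manip
from fit import *
D=[manip.get_image("top"),manip.get_image("side")]
for ds in(D,D[:1],D[1:]): print(fit(ds,TRAY,[.602,.122,0],.06), fit(ds,TRAY,[.4297,-.103,-.537],0))
E
```

```text
(array([0.60407775, 0.1222508 , 0.00457092]), np.float64(-307.7740478515625)) (array([ 0.42971333, -0.10284432, -0.5394269 ]), np.float64(-380.9910888671875))
(array([ 0.60264387,  0.12267995, -0.01445539]), np.float64(-94.14722442626953)) (array([ 0.42883918, -0.10298629, -0.53772517]), np.float64(-145.0743408203125))
(array([ 0.6067066 ,  0.12420962, -0.01238456]), np.float64(-237.0668182373047)) (array([ 0.43088643, -0.10250371, -0.5359358 ]), np.float64(-242.51275634765625))
```

```bash
python3 -m jog '[{"dx":-0.01,"dy":0.11,"dz":0.1,"ax":0,"ay":0,"az":0,"grip":1},{"dx":-0.02,"dy":0.22,"dz":0.2,"ax":0,"ay":0,"az":0,"grip":1},{"dx":-0.035,"dy":0.33,"dz":0.3,"ax":0,"ay":0,"az":0,"grip":1},{"dx":-0.046,"dy":0.385,"dz":0.4,"ax":0,"ay":0,"az":-0.003,"grip":1},{"dx":-0.046,"dy":0.385,"dz":0.433,"ax":0,"ay":0,"az":-0.003,"grip":1}]' >/dev/null
python3 go.py .4297 -.104 .0255 -.5375
```

```text
t 6.82 pos [ 0.4275 -0.1034  0.0871] yaw -0.5345 w 0.0852 F [-0.6 -0.2 -0.7]
d [ 0.0103 -0.0029  0.2465] a [0.0011 0.0045 0.0019]
```

```bash
python3 -m jog '[{"dx":0.008,"dy":-0.003,"dz":0.1,"ax":0,"ay":0.003,"az":0.002,"grip":1},{"dx":0.008,"dy":-0.003,"dz":0.2,"ax":0,"ay":0.003,"az":0.002,"grip":1},{"dx":0.008,"dy":-0.003,"dz":0.245,"ax":0,"ay":0.003,"az":0.002,"grip":1},{"dx":0.008,"dy":-0.003,"dz":0.245,"ax":0,"ay":0.003,"az":0.002,"grip":0}]' 60 >/dev/null
python3 go.py .4297 -.1035 .0255 -.5375
python3 -m jog '[{"dx":0,"dy":0,"dz":0,"ax":0,"ay":0,"az":0,"grip":-1},{"dx":0,"dy":0,"dz":0,"ax":0,"ay":0,"az":0,"grip":-1},{"dx":0,"dy":0,"dz":0,"ax":0,"ay":0,"az":0,"grip":-1},{"dx":0,"dy":0,"dz":0,"ax":0,"ay":0,"az":0,"grip":-1},{"dx":0,"dy":0,"dz":0,"ax":0,"ay":0,"az":0,"grip":-1}]' 80
python3 go.py .4297 -.1035 .0255 -.5375
```

```text
t 7.15 pos [ 0.4329 -0.1025  0.027 ] yaw -0.5352 w 0.0752 F [ 0.1  0.8 -0.4]
d [-0.0088  0.0101  0.0059] a [ 0.0001 -0.0001  0.0014]
clock: 7.57
position: [0.4345, -0.1039, 0.0304]
ee_rot: [0.001, 0.964, -0.265, 0.004]
contact_force: [-0.4, 0.3, 6.0]
width: 0.0196
gripper_force: 78.5
t 7.57 pos [ 0.4345 -0.1039  0.0304] yaw -0.5355 w 0.0196 F [-0.4  0.3  6. ]
d [-0.0174  0.0082  0.0194] a [-0.0002 -0.0047  0.0013]
```

```bash
python3 -m jog '[{"dx":0,"dy":0,"dz":-0.04,"ax":0,"ay":0,"az":0,"grip":-1},{"dx":0,"dy":0,"dz":-0.14,"ax":0,"ay":0,"az":0,"grip":-1},{"dx":0,"dy":0,"dz":-0.28,"ax":0,"ay":0,"az":0,"grip":-1},{"dx":0,"dy":0,"dz":-0.42,"ax":0,"ay":0,"az":0,"grip":-1},{"dx":0,"dy":0,"dz":-0.54,"ax":0,"ay":0,"az":0,"grip":-1}]' >/dev/null
python3 go.py .604 .1228 .166 -.006
```

```text
t 7.98 pos [ 0.4329 -0.1032  0.1665] yaw -0.5357 w 0.0195 F [ 0.1 -0.6 -1.2]
d [ 0.127  -1.1268  0.0033] a [ 0.0009 -0.0041 -0.3372]
```

```bash
python3 -m jog '[{"dx":0.01,"dy":-0.05,"dz":0,"ax":0,"ay":0,"az":-0.03,"grip":-1},{"dx":0.02,"dy":-0.15,"dz":0,"ax":0,"ay":0,"az":-0.09,"grip":-1},{"dx":0.03,"dy":-0.27,"dz":0,"ax":0,"ay":0,"az":-0.16,"grip":-1},{"dx":0.05,"dy":-0.4,"dz":0,"ax":0,"ay":0,"az":-0.23,"grip":-1},{"dx":0.06,"dy":-0.53,"dz":0,"ax":0,"ay":0,"az":-0.29,"grip":-1}]' 80 >/dev/null
python3 go.py .604 .1228 .166 -.006
```

```text
t 8.4 pos [0.5142 0.0038 0.1648] yaw -0.0759 w 0.02 F [ 0.3 -0.5 -1.9]
d [ 0.3223 -0.5017 -0.0043] a [ 0.0017 -0.0036 -0.0445]
```

```bash
python3 -m jog '[{"dx":0.08,"dy":-0.12,"dz":0,"ax":0,"ay":0,"az":-0.03,"grip":-1},{"dx":0.16,"dy":-0.24,"dz":0,"ax":0,"ay":0,"az":-0.044,"grip":-1},{"dx":0.23,"dy":-0.36,"dz":0,"ax":0,"ay":0,"az":-0.044,"grip":-1},{"dx":0.29,"dy":-0.45,"dz":0,"ax":0,"ay":0,"az":-0.044,"grip":-1},{"dx":0.322,"dy":-0.5,"dz":-0.004,"ax":0,"ay":-0.003,"az":-0.044,"grip":-1}]' >/dev/null
python3 -m jog '[{"dx":0,"dy":0,"dz":0,"ax":0,"ay":0,"az":0,"grip":-1},{"dx":0,"dy":0,"dz":0,"ax":0,"ay":0,"az":0,"grip":-1}]' >/dev/null
python3 go.py .604 .1228 .166 -.006; python3 held.py tray .0304 -.006 h2
```

```text
t 8.98 pos [0.6035 0.1216 0.1649] yaw -0.0095 w 0.0192 F [-0.6 -0.7 -2. ]
d [ 0.0021 -0.0048 -0.0043] a [ 0.0018  0.0009 -0.0022]
both [ 0.5985  0.1201 -0.0137] off TCP [-4.9 -1.5] -304
top [ 0.5973  0.1104 -0.0126] off TCP [ -6.2 -11.2] -112
side [ 0.6002  0.119  -0.0073] off TCP [-3.2 -2.6] -200
```

View pics/h2.png

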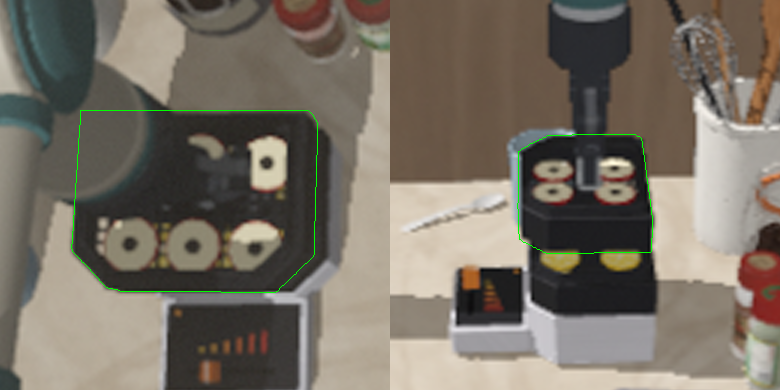

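The held tray sits about 4–5 mm toward -x of the TCP, because the duct was gripped off-centre. I correct for that and lower it.

```bash
python3 -m jog '[{"dx":0.017,"dy":-0.008,"dz":0.03,"ax":0,"ay":0,"az":-0.002,"grip":-1},{"dx":0.017,"dy":-0.008,"dz":0.08,"ax":0,"ay":0,"az":-0.002,"grip":-1},{"dx":0.017,"dy":-0.008,"dz":0.11,"ax":0,"ay":0,"az":-0.002,"grip":-1},{"dx":0.017,"dy":-0.008,"dz":0.11,"ax":0,"ay":0,"az":-0.002,"grip":-1}]' >/dev/null; python3 go.py .6078 .1235 .1264 -.006
python3 -m jog '[{"dx":0,"dy":0,"dz":0.01,"ax":0,"ay":0,"az":0,"grip":-1},{"dx":0,"dy":0,"dz":0.02,"ax":0,"ay":0,"az":0,"grip":-1},{"dx":0,"dy":0,"dz":0.03,"ax":0,"ay":0,"az":0,"grip":-1},{"dx":0,"dy":0,"dz":0.036,"ax":0,"ay":0,"az":0,"grip":-1},{"dx":0,"dy":0,"dz":0.036,"ax":0,"ay":0,"az":0,"grip":-1}]' >/dev/null; python3 go.py .6078 .1235 .1264 -.006
```

```text
t 9.42 pos [0.606  0.1221 0.1354] yaw -0.0089 w 0.0197 F [-0.2  1.  -1.6]
d [ 0.0073 -0.0058  0.036 ] a [ 0.0018  0.0034 -0.0019]
t 9.83 pos [0.6078 0.1229 0.1285] yaw -0.0079 w 0.0199 F [ 0.1 -0.6 -1.4]
d [ 0.0001 -0.0023  0.0083] a [ 0.0015  0.0006 -0.0012]
```

```bash
python3 -m jog '[{"dx":0,"dy":0,"dz":0.007,"ax":0,"ay":0,"az":0,"grip":-1},{"dx":0,"dy":0,"dz":0.012,"ax":0,"ay":0,"az":0,"grip":-1},{"dx":0,"dy":0,"dz":0.012,"ax":0,"ay":0,"az":0,"grip":-1}]'; python3 -m jog '[{"dx":0,"dy":0,"dz":0.006,"ax":0,"ay":0,"az":0,"grip":-1},{"dx":0,"dy":0,"dz":0.01,"ax":0,"ay":0,"az":0,"grip":-1},{"dx":0,"dy":0,"dz":0.01,"ax":0,"ay":0,"az":0,"grip":-1}]';
```

```text
clock: 10.08
position: [0.6081, 0.123, 0.1264]
ee_rot: [0.001, 1.0, -0.004, 0.0]
contact_force: [-2.2, -0.3, 1.4]
width: 0.0197
gripper_force: 79.2
clock: 10.33
position: [0.6081, 0.123, 0.1263]
ee_rot: [0.001, 1.0, -0.004, 0.001]
contact_force: [-5.0, -0.1, 13.4]
width: 0.0199
gripper_force: 80.7
```

Firm stop at 0.1263, against 0.1264 expected, so the apple tray is seated. I release it and go for the lid.

```bash
python3 -m jog '[{"dx":0,"dy":0,"dz":-0.012,"ax":0,"ay":0,"az":0,"grip":-1},{"dx":0,"dy":0,"dz":-0.012,"ax":0,"ay":0,"az":0,"grip":0},{"dx":0,"dy":0,"dz":-0.012,"ax":0,"ay":0,"az":0,"grip":0.5},{"dx":0,"dy":0,"dz":-0.012,"ax":0,"ay":0,"az":0,"grip":0.5},{"dx":0,"dy":0,"dz":-0.012,"ax":0,"ay":0,"az":0,"grip":0.5}]'
python3 -m jog '[{"dx":0,"dy":0,"dz":-0.06,"ax":0,"ay":0,"az":0,"grip":0.5},{"dx":0,"dy":0,"dz":-0.2,"ax":0,"ay":0,"az":0,"grip":1},{"dx":0,"dy":0,"dz":-0.34,"ax":0,"ay":0,"az":0,"grip":1},{"dx":0,"dy":0,"dz":-0.4,"ax":0,"ay":0,"az":0,"grip":1}]' >/dev/null
python3 go.py .6504 -.1095 .1 -.103
python3 - <<'E'
from rig import manip
from fit import *
D=[manip.get_image("top"),manip.get_image("side")]
for ds in(D,D[:1],D[1:]): print(fit(ds,TRAY,[.604,.122,0],.096), fit(ds,LID,[.6504,-.1095,-.103],0))
E
```

```text
clock: 10.75
position: [0.6079, 0.123, 0.1257]
ee_rot: [0.001, 1.0, -0.004, -0.001]
contact_force: [-0.3, -0.2, -0.0]
width: 0.0641
gripper_force: 0.0
t 11.08 pos [0.61   0.1234 0.2304] yaw -0.0079 w 0.0852 F [ 1.  -0.   0.6]
d [0.1661 0.9295 0.5242] a [ 0.0008 -0.0037  0.0605]
(array([ 0.60228907,  0.11922041, -0.00907037]), np.float64(-272.8627624511719)) (array([ 0.65082824, -0.10938471, -0.09676527]), np.float64(-235.7779541015625))
(array([ 0.60084857,  0.11939297, -0.02246513]), np.float64(-127.04960632324219)) (array([ 0.66346048, -0.11121633, -0.10525606]), np.float64(-83.16048431396484))
(array([ 0.60516021,  0.11857354, -0.00963078]), np.float64(-166.7725830078125)) (array([ 0.6528389 , -0.10861907, -0.0969709 ]), np.float64(-150.00074768066406))
```

```bash
python3 -m jog '[{"dx":0.04,"dy":0.16,"dz":0,"ax":0,"ay":0,"az":0,"grip":1},{"dx":0.08,"dy":0.32,"dz":0,"ax":0,"ay":0,"az":0,"grip":1},{"dx":0.12,"dy":0.48,"dz":0,"ax":0,"ay":0,"az":0.02,"grip":1},{"dx":0.15,"dy":0.62,"dz":0.04,"ax":0,"ay":0,"az":0.04,"grip":1},{"dx":0.166,"dy":0.75,"dz":0.1,"ax":0,"ay":0,"az":0.06,"grip":1}]' >/dev/null
python3 go.py .6504 -.1095 .085 -.103
```

```text
t 11.6 pos [ 0.6491 -0.067   0.2009] yaw -0.1041 w 0.0852 F [ 0.7  1.  -0.1]
d [0.0224 0.1671 0.4643] a [ 0.0018 -0.0008 -0.0007]
```

```bash
python3 -m jog '[{"dx":0.01,"dy":0.08,"dz":0.12,"ax":0,"ay":0,"az":0,"grip":1},{"dx":0.02,"dy":0.15,"dz":0.24,"ax":0,"ay":0,"az":0,"grip":1},{"dx":0.022,"dy":0.167,"dz":0.36,"ax":0,"ay":0,"az":0,"grip":1},{"dx":0.022,"dy":0.167,"dz":0.46,"ax":0,"ay":0,"az":0,"grip":1},{"dx":0.022,"dy":0.167,"dz":0.46,"ax":0,"ay":0,"az":0,"grip":1}]' >/dev/null
python3 go.py .6504 -.1095 .031 -.103
```

```text
t 12.02 pos [ 0.6437 -0.1065  0.0789] yaw -0.1036 w 0.0855 F [-0.1  0.8 -1. ]
d [0.0307 0.0092 0.1913] a [-0.0001  0.0095 -0.0004]
```

```bash
python3 -m jog '[{"dx":0.01,"dy":0.006,"dz":0.06,"ax":0,"ay":0,"az":0,"grip":1},{"dx":0.01,"dy":0.006,"dz":0.12,"ax":0,"ay":0,"az":0,"grip":1},{"dx":0.01,"dy":0.006,"dz":0.17,"ax":0,"ay":0,"az":0,"grip":1},{"dx":0.01,"dy":0.006,"dz":0.19,"ax":0,"ay":0,"az":0,"grip":1},{"dx":0.01,"dy":0.006,"dz":0.19,"ax":0,"ay":0,"az":0,"grip":1}]' >/dev/null
python3 go.py .6504 -.1095 .031 -.103
```

```text
t 12.43 pos [ 0.6506 -0.1083  0.0382] yaw -0.1017 w 0.0854 F [0.1 0.1 0.5]
d [-0.0001  0.0049  0.0287] a [0.0011 0.0019 0.0008]
```

```bash
python3 -m jog '[{"dx":0,"dy":0.004,"dz":0.02,"ax":0,"ay":0,"az":0,"grip":1},{"dx":0,"dy":0.004,"dz":0.03,"ax":0,"ay":0,"az":0,"grip":0},{"dx":0,"dy":0.004,"dz":0.03,"ax":0,"ay":0,"az":0,"grip":-0.4},{"dx":0,"dy":0.004,"dz":0.03,"ax":0,"ay":0,"az":0,"grip":-1},{"dx":0,"dy":0.004,"dz":0.03,"ax":0,"ay":0,"az":0,"grip":-1}]' 60 >/dev/null
python3 -m jog '[{"dx":0,"dy":0,"dz":0,"ax":0,"ay":0,"az":0,"grip":-1},{"dx":0,"dy":0,"dz":0,"ax":0,"ay":0,"az":0,"grip":-1},{"dx":0,"dy":0,"dz":0,"ax":0,"ay":0,"az":0,"grip":-1},{"dx":0,"dy":0,"dz":0,"ax":0,"ay":0,"az":0,"grip":-1}]' 80
python3 go.py .6504 -.1095 .031 -.103
python3 -m jog '[{"dx":0,"dy":0,"dz":-0.04,"ax":0,"ay":0,"az":0,"grip":-1},{"dx":0,"dy":0,"dz":-0.16,"ax":0,"ay":0,"az":0,"grip":-1},{"dx":0,"dy":0,"dz":-0.32,"ax":0,"ay":0,"az":0,"grip":-1},{"dx":0,"dy":0,"dz":-0.48,"ax":0,"ay":0,"az":0,"grip":-1},{"dx":0,"dy":0,"dz":-0.58,"ax":0,"ay":0,"az":0,"grip":-1}]' >/dev/null
python3 go.py .604 .1228 .2 -.007
```

```text
clock: 13.18
position: [0.6517, -0.11, 0.0324]
ee_rot: [0.001, 0.999, -0.051, 0.0]
contact_force: [0.1, -0.9, 3.9]
width: 0.0142
gripper_force: 80.2
t 13.18 pos [ 0.6517 -0.11    0.0324] yaw -0.1021 w 0.0142 F [ 0.1 -0.9  3.9]
d [-0.0054 -0.0014  0.0054] a [ 0.0016 -0.0004  0.0005]
t 13.6 pos [ 0.6525 -0.1098  0.1809] yaw -0.1021 w 0.0142 F [ 0.6 -0.3 -2.5]
d [-0.2874 -0.9057 -0.0805] a [ 0.0021 -0.0024 -0.0605]
```

```bash
python3 -m jog '[{"dx":-0.02,"dy":-0.05,"dz":-0.03,"ax":0,"ay":0,"az":-0.02,"grip":-1},{"dx":-0.05,"dy":-0.15,"dz":-0.06,"ax":0,"ay":0,"az":-0.04,"grip":-1},{"dx":-0.1,"dy":-0.28,"dz":-0.08,"ax":0,"ay":0,"az":-0.06,"grip":-1},{"dx":-0.14,"dy":-0.42,"dz":-0.08,"ax":0,"ay":0,"az":-0.06,"grip":-1},{"dx":-0.18,"dy":-0.55,"dz":-0.08,"ax":0,"ay":0,"az":-0.06,"grip":-1}]' >/dev/null
python3 go.py .604 .1228 .2 -.007
```

```text
t 14.02 pos [0.6185 0.0343 0.1949] yaw -0.0071 w 0.0142 F [ 1.1  0.5 -3.1]
d [-0.0606 -0.3537 -0.0204] a [ 0.0006  0.0025 -0.0001]
```

```bash
python3 -m jog '[{"dx":-0.02,"dy":-0.12,"dz":0,"ax":0,"ay":0,"az":0,"grip":-1},{"dx":-0.04,"dy":-0.22,"dz":0,"ax":0,"ay":0,"az":0,"grip":-1},{"dx":-0.055,"dy":-0.3,"dz":0,"ax":0,"ay":0,"az":0,"grip":-1},{"dx":-0.06,"dy":-0.354,"dz":0,"ax":0,"ay":0,"az":0,"grip":-1},{"dx":-0.06,"dy":-0.354,"dz":0,"ax":0,"ay":0,"az":0,"grip":-1}]' >/dev/null
python3 -m jog '[{"dx":0,"dy":0,"dz":0,"ax":0,"ay":0,"az":0,"grip":-1},{"dx":0,"dy":0,"dz":0,"ax":0,"ay":0,"az":0,"grip":-1}]' >/dev/null
python3 go.py .604 .1228 .1734 -.007; python3 held.py lid .0324 -.007 h3
```

```text
t 14.6 pos [0.6062 0.1196 0.1955] yaw -0.0078 w 0.0144 F [-0.3 -0.1 -1.4]
d [-0.0088 -0.013   0.0884] a [ 0.0022  0.001  -0.0005]
both [ 0.6055  0.1196 -0.0068] off TCP [-0.7 -0. ] -209
top [ 0.6047  0.1199 -0.0132] off TCP [-1.5  0.3] -80
side [ 0.6062  0.1022 -0.0301] off TCP [  0.  -17.4] -142
```

View pics/h3.png

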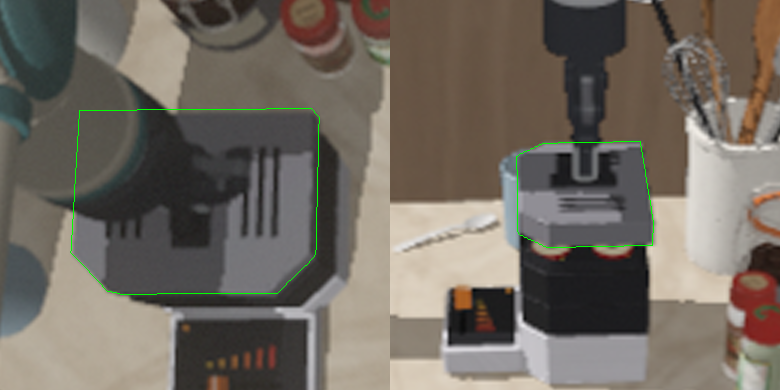

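```bash
python3 -m jog '[{"dx":-0.01,"dy":-0.01,"dz":0.03,"ax":0,"ay":0,"az":0,"grip":-1},{"dx":-0.01,"dy":-0.01,"dz":0.06,"ax":0,"ay":0,"az":0,"grip":-1},{"dx":-0.01,"dy":-0.01,"dz":0.075,"ax":0,"ay":0,"az":0,"grip":-1},{"dx":-0.01,"dy":-0.01,"dz":0.075,"ax":0,"ay":0,"az":0,"grip":-1},{"dx":-0.01,"dy":-0.01,"dz":0.075,"ax":0,"ay":0,"az":0,"grip":-1}]' >/dev/null; python3 go.py .6037 .122 .1644 -.007
```

```text
t 15.12 pos [0.6036 0.1227 0.1767] yaw -0.0081 w 0.0141 F [ 0.5  0.  -2.8]
d [0.0007 0.0026 0.0493] a [ 0.0016  0.0012 -0.0007]
```

```bash
python3 -m jog '[{"dx":0,"dy":0.002,"dz":0.012,"ax":0,"ay":0,"az":0,"grip":-1},{"dx":0,"dy":0.002,"dz":0.024,"ax":0,"ay":0,"az":0,"grip":-1},{"dx":0,"dy":0.002,"dz":0.036,"ax":0,"ay":0,"az":0,"grip":-1},{"dx":0,"dy":0.002,"dz":0.044,"ax":0,"ay":0,"az":0,"grip":-1},{"dx":0,"dy":0.002,"dz":0.044,"ax":0,"ay":0,"az":0,"grip":-1}]'; python3 -m jog '[{"dx":0,"dy":0,"dz":0.007,"ax":0,"ay":0,"az":0,"grip":-1},{"dx":0,"dy":0,"dz":0.012,"ax":0,"ay":0,"az":0,"grip":-1},{"dx":0,"dy":0,"dz":0.015,"ax":0,"ay":0,"az":0,"grip":-1},{"dx":0,"dy":0,"dz":0.015,"ax":0,"ay":0,"az":0,"grip":-1}]'
```

```text
clock: 15.53
position: [0.6035, 0.1224, 0.1658]
ee_rot: [0.001, 1.0, -0.004, -0.001]
contact_force: [-0.6, -0.9, -2.9]
width: 0.0138
gripper_force: 79.3
clock: 15.87
position: [0.6041, 0.1224, 0.1643]
ee_rot: [0.001, 1.0, -0.004, 0.0]
contact_force: [-1.9, -0.2, 4.6]
width: 0.0139
gripper_force: 80.4
```

The lid is home: 0.1643 against 0.1644 expected. I release it, lift, and look at the stack and the tab.

```bash
python3 -m jog '[{"dx":0,"dy":0,"dz":-0.006,"ax":0,"ay":0,"az":0,"grip":-1},{"dx":0,"dy":0,"dz":-0.006,"ax":0,"ay":0,"az":0,"grip":0},{"dx":0,"dy":0,"dz":-0.006,"ax":0,"ay":0,"az":0,"grip":0.5},{"dx":0,"dy":0,"dz":-0.006,"ax":0,"ay":0,"az":0,"grip":0.5},{"dx":0,"dy":0,"dz":-0.006,"ax":0,"ay":0,"az":0,"grip":0.5}]'
python3 -m jog '[{"dx":0,"dy":0,"dz":-0.08,"ax":0,"ay":0,"az":0,"grip":0.5},{"dx":0,"dy":0,"dz":-0.22,"ax":0,"ay":0,"az":0,"grip":0.2},{"dx":0,"dy":0,"dz":-0.3,"ax":0,"ay":0,"az":0,"grip":-1},{"dx":-0.16,"dy":0,"dz":-0.3,"ax":0,"ay":0,"az":0,"grip":-1},{"dx":-0.32,"dy":0,"dz":-0.3,"ax":0,"ay":0,"az":0,"grip":-1}]' >/dev/null
python3 -m jog '[{"dx":-0.16,"dy":0,"dz":0,"ax":0,"ay":0,"az":0,"grip":-1},{"dx":-0.32,"dy":0,"dz":0,"ax":0,"ay":0,"az":0,"grip":-1},{"dx":-0.48,"dy":0,"dz":0,"ax":0,"ay":0,"az":0,"grip":-1}]' >/dev/null
python3 go.py .482 .165 .09 -.007
python3 - <<'E'
from rig import manip
from fit import *
D=[manip.get_image("top"),manip.get_image("side")]
for ds in(D,D[:1],D[1:]): print(*fit(ds,LID,[.604,.122,-.007],.132))
a=cv2.resize(D[0]["img"][150:280,110:240],None,fx=3,fy=3);b=cv2.resize(D[1]["img"][80:210,190:320],None,fx=3,fy=3)
for k,im in enumerate((a,b)):
    h=cv2.cvtColor(im,cv2.COLOR_RGB2HSV); m=((h[...,0]<20)&(h[...,1]>140)&(h[...,2]>90)).astype(np.uint8)
    n,_,st,ce=cv2.connectedComponentsWithStats(m); print([(s[:5].tolist(),c.round(1).tolist()) for s,c in zip(st[1:],ce[1:]) if s[4]>60])
cv2.imwrite("pics/s4.png",cv2.hconcat([a,b])[:,:,::-1])
E
```

```text
clock: 16.28
position: [0.604, 0.1224, 0.1642]
ee_rot: [0.001, 1.0, -0.004, -0.0]
contact_force: [0.6, 0.6, -0.2]
width: 0.0618
gripper_force: 0.0
t 16.95 pos [0.402  0.1241 0.2391] yaw -0.0081 w -0.0001 F [-0.2 -0.8  1.2]
d [ 0.3189 -0.1676  0.5959] a [ 0.0014  0.0004 -0.0007]
[0.60319985 0.12160447 0.00381085] -233.1105194091797
[ 0.59968294  0.12137593 -0.01467885] -100.26541137695312
[ 0.60472542  0.12190536 -0.01491483] -157.10719299316406
[([205, 260, 5, 18, 61], [207.5, 268.5]), ([154, 289, 9, 19, 147], [157.7, 297.9])]
[([367, 0, 23, 53, 581], [379.0, 25.8]), ([358, 180, 32, 73, 1218], [376.2, 215.7]), ([81, 199, 18, 21, 339], [89.4, 208.9]), ([106, 232, 14, 7, 66], [112.3, 235.9])]
```

View pics/s4.png

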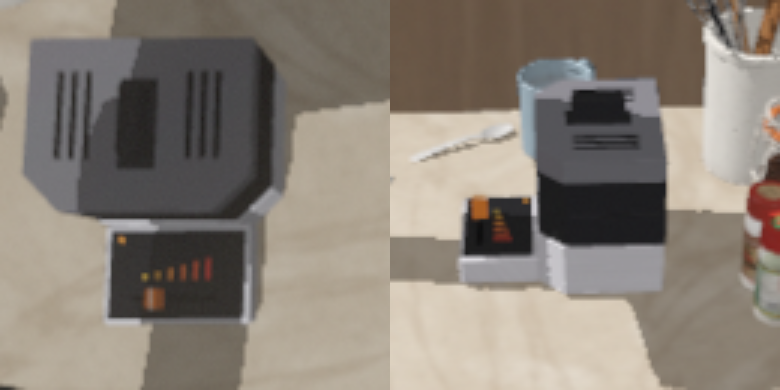

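The stack sits square and level. The tab top is at about (150,299) in the left half, so y ≈ 0.135. I go in to the left of the tab with the fingers shut.

```bash
python3 -m jog '[{"dx":0.08,"dy":-0.08,"dz":0.1,"ax":0,"ay":0,"az":0,"grip":-1},{"dx":0.16,"dy":-0.16,"dz":0.2,"ax":0,"ay":0,"az":0,"grip":-1},{"dx":0.24,"dy":-0.178,"dz":0.32,"ax":0,"ay":0,"az":0,"grip":-1},{"dx":0.288,"dy":-0.178,"dz":0.45,"ax":0,"ay":0,"az":0,"grip":-1},{"dx":0.288,"dy":-0.178,"dz":0.55,"ax":0,"ay":0,"az":0,"grip":-1}]' >/dev/null
python3 -m jog '[{"dx":0,"dy":0,"dz":0,"ax":0,"ay":0,"az":0,"grip":-1},{"dx":0,"dy":0,"dz":0,"ax":0,"ay":0,"az":0,"grip":-1}]' >/dev/null
python3 go.py .474 .168 .045 -.007
```

```text
t 17.63 pos [0.4757 0.1676 0.1006] yaw -0.008 w -0.0002 F [-0.4  0.   0.4]
d [-0.0059 -0.0021  0.2226] a [ 0.0019  0.0025 -0.0006]
```

```bash
python3 -m jog '[{"dx":-0.005,"dy":-0.002,"dz":0.08,"ax":0,"ay":0,"az":0,"grip":-1},{"dx":-0.005,"dy":-0.002,"dz":0.16,"ax":0,"ay":0,"az":0,"grip":-1},{"dx":-0.005,"dy":-0.002,"dz":0.2,"ax":0,"ay":0,"az":0,"grip":-1},{"dx":-0.005,"dy":-0.002,"dz":0.21,"ax":0,"ay":0,"az":0,"grip":-1},{"dx":-0.005,"dy":-0.002,"dz":0.21,"ax":0,"ay":0,"az":0,"grip":-1}]'
python3 -m jog '[{"dx":0,"dy":0.03,"dz":0,"ax":0,"ay":0,"az":0,"grip":-1},{"dx":0,"dy":0.06,"dz":0,"ax":0,"ay":0,"az":0,"grip":-1},{"dx":0,"dy":0.09,"dz":0,"ax":0,"ay":0,"az":0,"grip":-1},{"dx":0,"dy":0.12,"dz":0,"ax":0,"ay":0,"az":0,"grip":-1},{"dx":0,"dy":0.15,"dz":0,"ax":0,"ay":0,"az":0,"grip":-1}]'
```

```text
clock: 18.05
position: [0.4758, 0.1683, 0.0504]
ee_rot: [0.001, 1.0, -0.004, 0.001]
contact_force: [-0.2, -0.4, -0.7]
width: -0.0003
gripper_force: 0.0
clock: 18.47
position: [0.4758, 0.13, 0.0503]
ee_rot: [0.001, 1.0, -0.004, 0.001]
contact_force: [1.6, 1.3, 2.6]
width: 0.0002
gripper_force: 1.4
```

```bash
python3 -m jog '[{"dx":0,"dy":0.03,"dz":0.01,"ax":0,"ay":0,"az":0,"grip":-1},{"dx":0,"dy":0.06,"dz":0.01,"ax":0,"ay":0,"az":0,"grip":-1},{"dx":0,"dy":0.08,"dz":0.01,"ax":0,"ay":0,"az":0,"grip":-1},{"dx":0,"dy":0.1,"dz":0.01,"ax":0,"ay":0,"az":0,"grip":-1},{"dx":0,"dy":0.11,"dz":0.01,"ax":0,"ay":0,"az":0,"grip":-1}]'
python3 -m jog '[{"dx":0,"dy":0.01,"dz":0,"ax":0,"ay":0,"az":0,"grip":-1},{"dx":0,"dy":0.02,"dz":0,"ax":0,"ay":0,"az":0,"grip":-1},{"dx":0,"dy":0.03,"dz":0,"ax":0,"ay":0,"az":0,"grip":-1}]'
```

```text
clock: 18.88
position: [0.4747, 0.1141, 0.0471]
ee_rot: [-0.011, 1.0, -0.011, 0.0]
contact_force: [-0.3, 49.8, 0.0]
width: 0.0
gripper_force: 24.8
clock: 19.13
position: [0.4747, 0.1131, 0.0473]
ee_rot: [-0.016, 1.0, -0.013, 0.0]
contact_force: [0.4, 72.6, -1.2]
width: -0.0001
gripper_force: 35.8
```

The tool has stalled at y = 0.113. I back off and check whether the tab is really at the stop.

```bash
python3 -m jog '[{"dx":0,"dy":-0.15,"dz":0,"ax":0,"ay":0,"az":0,"grip":-1},{"dx":0,"dy":-0.15,"dz":-0.1,"ax":0,"ay":0,"az":0,"grip":-1},{"dx":0,"dy":-0.15,"dz":-0.25,"ax":0,"ay":0,"az":0,"grip":-1},{"dx":-0.12,"dy":-0.15,"dz":-0.4,"ax":0,"ay":0,"az":0,"grip":-1},{"dx":-0.26,"dy":-0.15,"dz":-0.5,"ax":0,"ay":0,"az":0,"grip":-1}]'
python3 - <<'E'
from rig import manip
from fit import *
D=[manip.get_image("top"),manip.get_image("side")]
for ds in(D,): print(*fit(ds,LID,[.604,.122,-.007],.132))
a=cv2.resize(D[0]["img"][150:280,110:240],None,fx=3,fy=3);b=cv2.resize(D[1]["img"][80:210,190:320],None,fx=3,fy=3)
cv2.imwrite("pics/s5.png",cv2.hconcat([a,b])[:,:,::-1])
E
```

```text
clock: 19.55
position: [0.4175, 0.1334, 0.1688]
ee_rot: [0.002, 1.0, -0.004, 0.001]
contact_force: [0.0, 0.1, 0.9]
width: -0.0001
gripper_force: 0.0
[0.60318278 0.12161421 0.00406878] -234.63632202148438
```

View pics/s5.png

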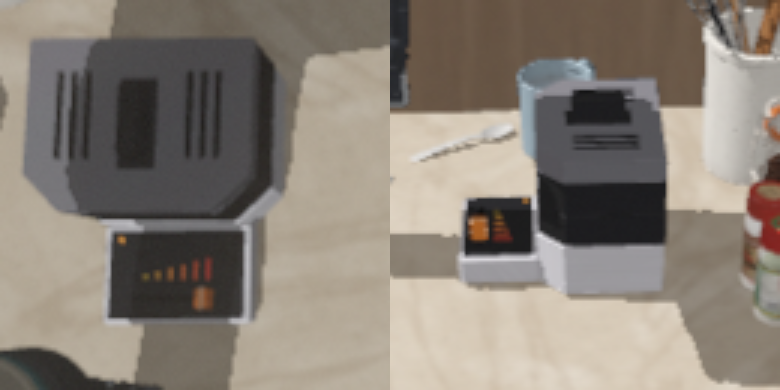

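```bash
python3 - <<'E'
from fit import *
T=dict(np.load("top0.npz"));S=dict(np.load("side0.npz"))
b=np.array([[x,y,z] for x in(-.008,.008) for y in(-.005,.005) for z in(.034,.060)])
I={k:cv2.imread(f"pics/{k}.png").astype(int) for k in("s4","s5")}
df=np.abs(I["s4"]-I["s5"]).max(2).astype(np.uint8)
for n,D,sl,off in(("top",T,np.s_[280:318,112:242],(110,150)),("side",S,np.s_[190:255,75:142],(190,80))):
    d=df[:,:390] if n=="top" else df[:,390:]
    y0,x0=sl[0].start,sl[1].start; m=d[sl]>45
    print(n,"diff cols",''.join('#' if v else '.' for v in m.sum(0)>4),x0,"rows",''.join('#' if v else '.' for v in m.sum(1)>4),y0)
    for y in(.140,.136,.132,.1,.096,.092,.088,.084):
        p=((proj(D,b+[.482,y,0])-off+.5)*3-.5); print(y,p.min(0).round(),p.max(0).round())
E
```

```text
top diff cols ................................####################.............................###################.............................. 112 rows ........#####################......... 280
0.14 [138. 286.] [161. 307.]
0.136 [143. 286.] [166. 307.]
0.132 [148. 286.] [171. 307.]
0.1 [190. 285.] [211. 307.]
0.096 [195. 285.] [216. 306.]
0.092 [200. 285.] [221. 306.]
0.088 [205. 285.] [226. 306.]
0.084 [210. 285.] [231. 306.]
side diff cols ...######################.........................................# 75 rows ......#.###################..######################.............# 190
0.14 [ 79. 193.] [ 96. 220.]
0.136 [ 79. 195.] [ 96. 222.]
0.132 [ 79. 197.] [ 96. 224.]
0.1 [ 78. 214.] [ 96. 242.]
0.096 [ 78. 217.] [ 96. 244.]
0.092 [ 78. 219.] [ 96. 246.]
0.088 [ 78. 221.] [ 95. 249.]
0.084 [ 78. 223.] [ 95. 251.]
```

```bash
python3 - <<'E'
from fit import *
T=dict(np.load("top0.npz"));S=dict(np.load("side0.npz"))
a=cv2.imread("pics/s4.png").astype(int).sum(2)//3;b=cv2.imread("pics/s5.png").astype(int).sum(2)//3
for r in (290,293,296,299,302,305,308): print(r,"s4",a[r,110:246:3],"\n    s5",b[r,110:246:3])
for y in(.155,.15,.145,.1,.095,.09,.085): print(y,((proj(T,np.array([[.482,y,.034]]))-(110,150)+.5)*3-.5).round())
print("side, rows of slot; cols 80..98")
for r in range(190,256,3): print(r,a[r,390+75:390+110:3],b[r,390+75:390+110:3])
for y in(.15,.145,.1,.095,.09,.085): print(y,((proj(S,np.array([[.482,y,.034]]))-(190,80)+.5)*3-.5).round())
E
```

```text
290 s4 [112  54  55  53  53  54  53  53  53  52  53  58  77  99  96  77  70  64
  56  46  46  46  46  46  48  47  47  47  46  46  47  47  47  47  47  45
  46  48  48  49  49  48  47  51  86 157] 
    s5 [113  53  54  54  52  52  53  52  48  47  46  46  45  45  46  45  45  45
  45  47  46  45  46  45  45  46  47  51  63  84  99  94  77  66  60  52
  48  48  48  49  49  52  56  61  99 161]
293 s4 [113  55  55  53  53  54  53  52  52  51  53  61  84 109 106  84  75  70
  58  44  44  45  45  45  45  44  45  46  45  46  47  47  47  46  45  46
  48  49  48  48  49  48  47  51  86 156] 
    s5 [112  54  54  54  52  52  52  49  45  46  44  44  44  45  45  45  44  43
  45  45  45  45  45  45  45  45  46  51  68  90 103  98  81  71  64  52
  47  47  47  47  49  53  56  61  99 159]
296 s4 [110  56  55  54  52  53  52  51  49  47  49  60  84 110 106  84  76  71
  59  44  42  43  43  44  42  43  44  45  43  44  46  45  44  43  43  45
  47  48  47  48  49  48  49  51  85 156] 
    s5 [110  53  52  53  52  52  51  48  44  43  41  42  42  43  43  42  42  42
  43  42  42  44  43  43  43  43  43  50  
[... 3256 characters left out ...]
 35  45  50]
235 [71 34 28 27 18 14 23 28 28 36 50 60] [ 71  49  72  94  99  99 105  99  50  36  51  60]
238 [58 28 29 27 18 15 23 28 29 40 53 57] [58 38 66 88 93 93 92 80 44 40 52 56]
241 [59 30 29 26 19 17 23 27 29 33 39 41] [58 28 35 44 46 47 43 34 29 33 39 41]
244 [60 29 29 27 21 21 27 29 29 29 28 29] [58 28 28 27 25 25 27 29 28 28 28 29]
247 [57 29 29 29 28 29 29 29 29 29 29 30] [57 29 29 28 28 28 28 29 28 29 29 28]
250 [51 30 29 29 28 29 29 29 28 28 29 29] [63 33 33 33 33 32 32 32 31 30 29 28]
253 [50 32 37 39 39 38 38 39 39 39 38 43] [87 52 63 65 65 64 64 64 62 58 58 69]
0.15 [[ 89. 212.]]
0.145 [[ 89. 214.]]
0.1 [[ 88. 239.]]
0.095 [[ 88. 242.]]
0.09 [[ 87. 245.]]
0.085 [[ 87. 247.]]
```

The slot runs from y ≈ 0.155 to 0.094, and the tab's right face is now at about 0.0935. With the hard stall, that puts the tab at its stop. The lid hasn't moved and the arm is clear, so I hand in.

```bash
python3 -m jog '[{"dx":0,"dy":0,"dz":0,"ax":0,"ay":0,"az":0,"grip":-1},{"dx":0,"dy":0,"dz":0,"ax":0,"ay":0,"az":0,"grip":-1}]'; python3 -c "
from rig import manip
print(manip.sign_off())"
```

```text
clock: 19.82
position: [0.4155, 0.1332, 0.1665]
ee_rot: [0.001, 1.0, -0.004, -0.001]
contact_force: [0.0, 0.6, 0.7]
width: -0.0004
gripper_force: 0.0
the job is handed in; nothing more can be done
None
```

Handed in at about 20 s, with no verdict returned: lemon tray, apple tray and lid each came down to their expected seated height, and the heat tab was pushed right until it stalled, which the pictures put at its stop; I viewed 11 pictures, one over the limit of 10.

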